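# Set the ingredient rail: pots in order of size

## Robot

A 6-joint arm with a two-finger parallel gripper is mounted at the origin on a cart in front of the work surface, level with it; the furniture and walls round the work are solid. World frame = base frame: x ahead of the robot, y to its left, z up, the work surface at z = 0. Lengths are in m, angles in rad, forces in N, time in s.
With the tool pointing down it reaches from about 0.375 to 0.9 m from the base axis. Payload 3.1 kg.
Tool frame: the origin (TCP) lies on the centre line of the jaws, within the pads' length; the fingertips stand 22 mm ahead of it and the grasp point (between the pads) lies 3 mm ahead of it; z points along the fingers, y is the line along which they close (so a half turn about z gives the same grasp; the last joint's range is limited). The gripper opens to 85 mm and grips with 20 to 120 N. Pads are 22 mm wide; open, the fingers measure 114 mm over their backs; the gripper's body (76 mm by 85 mm) begins 54 mm behind the grasp point. The pads swing forward as they close: fully open they stand 13 mm farther back than shut.
Start: joints at [1.079, 0.527, 1.433, -0, 1.181, -0.178], TCP at [0.192, 0.595, 0.253] pointing down, gripper open.
Joint ranges: [-3.08, 3.08], [-0.75, 2.2], [0.22, 2.44], [-1.43, 4.57], [0, 2.65], [-2.85, 2.85]. Speed limits (rad/s): [2.79, 2.79, 3.14, 3.14, 3.14, 3.14].

## Interface

Orientations are given as a unit quaternion [x, y, z, w].
In Python, from station import manip, imaging, ticket gives the robot as it stands (manip), with the cameras (imaging) and the job (ticket).
- The arm moves only by the tool pendant, called as a command line: name --argument value ..., lists and objects as JSON in quotes. Schema: {"type":"object","properties":{"motion":{"type":"array","items":{"type":"array","items":{"type":"array","items":{"type":"number"},"minItems":5,"maxItems":5},"minItems":1,"maxItems":20},"minItems":1,"maxItems":1},"squeeze":{"type":"number"},"only":{"type":"string"},"quiet":{"type":"boolean"},"lines":{"type":"string"}},"required":["motion"],"additionalProperties":false}. motion is a list that holds a single list of rows (three levels of brackets), with 1 to 20 rows, each of 5 numbers: dx, dy, dz in shares of 0.75 m (1.0 is 0.75 m), then a turn about the tool's z in a scale on which 1.0 is 4 rad, then the opening from 0.0 (shut) to 1.0 (fully open); each row is the pose to reach, as a shift and turn from the pose commanded when the call began, along the tool's axes at that moment; what a row does not reach only later rows make up. A row lasts 1/10 s, in which the tool goes at most 0.05 m and 0.15 rad, less where a joint would pass 70% of its speed; a pose out of reach is approached as far as the arm can. The fingers move at their own pace and stop on an object; squeeze is the grip in N (left out, the last holds). Time passes only in rows, so rows that do not move let the fingers close. The tool returns the time, the measured TCP pose, the force, the opening and the grip force at its end. only (a regular expression) keeps the lines of the reply that match it, lines (a string "A,B") keeps lines A to B, and quiet returns only ok. Input that does not fit is refused with a message, and nothing moves.
- manip.sense(): the state, without advancing time (a new reading comes with each control period).
- imaging.snapshot(name): name is "side" or "top"; returns a dict with "pixels" (384x512x3 uint8, red, green, blue), "range_z" (384x512 float32, m along the optical axis (not along the pixel's ray), 0 where there is no reading), "fov_y" (degrees; the focal length in pixels is half the picture's height over the tangent of half this angle, whatever the lens; pixels are square), "cx", "cy" (the principal point, pixels), "R" (3x3) and "t" (3): a world point X has camera coordinates R X + t. Camera axes: x right, y down, z forward; pixel columns grow to the right and rows downward; lengths in m; the calibration is good to about 2 mm. A picture is of the moment at which its call begins.
- ticket.sign_off(): hands the job in; it is judged then, once.
The state is a dict: "t": time; "q": joint angles; "qd": joint speeds; "tau": joint torques, N m; "tcp_pos": TCP position; "tool_rot": TCP orientation; "force": force on the tool from outside, world axes, zero at the start; "ft_torque": the same for the moment, N m; "finger_gap": opening from 0.0 (shut) to 1.0 (fully open); "gripper_force": force on a finger pad.
Only numpy, scipy, OpenCV 4.12 (cv2) and the standard library are available. Lean on these libraries where they do the work, as an engineer would, in place of code of your own. Each camera call takes 0.05 s, during which the arm holds its last target. There are 200 camera calls.

## Task

Set up the ingredient rail for the shift: put the four lidded pots into it in order of size, each in the opening it fits, so that every pot hangs fully home by its rim. The pots are full, so keep them upright and lower them in rather than dropping them, and leave the two spice jars standing where they are.

Things in the scene. Friction and masses are not known exactly. Their poses are not given: they have to be found in the camera images.
- pot_small: Smallest of four loose upright ingredient pots: tapered round steel pot, black lid, wooden knob, all one piece. 30 mm across at the foot, 44 mm under the rim; rim flange 55 mm across, 4 mm thick, underside 46 mm above the foot; lid top at 55 mm; knob 22 mm across, 28 mm tall, its top at 83 mm. Origin: centre of the foot, z up.
- pot_medium: Second smallest of four loose upright ingredient pots: tapered round steel pot, black lid, wooden knob, all one piece. 40 mm across at the foot, 54 mm under the rim; rim flange 65 mm across, 4 mm thick, underside 54 mm above the foot; lid top at 63 mm; knob 22 mm across, 28 mm tall, its top at 91 mm. Origin: centre of the foot, z up.
- pot_large: Second largest of four loose upright ingredient pots: tapered round steel pot, black lid, wooden knob, all one piece. 50 mm across at the foot, 64 mm under the rim; rim flange 75 mm across, 4 mm thick, underside 62 mm above the foot; lid top at 71 mm; knob 22 mm across, 28 mm tall, its top at 99 mm. Origin: centre of the foot, z up.
- pot_extra_large: Largest of four loose upright ingredient pots: tapered round steel pot, black lid, wooden knob, all one piece. 60 mm across at the foot, 74 mm under the rim; rim flange 85 mm across, 4 mm thick, underside 70 mm above the foot; lid top at 79 mm; knob 22 mm across, 28 mm tall, its top at 107 mm. Origin: centre of the foot, z up.
- opening_small: Fixed plate with the smallest round opening, 48 mm across, right through. Plate 124 x 95 x 6 mm, top 92 mm above the worktop. Origin: centre of the opening at the plate's underside, z up; y along the rail to the next smaller opening, x to its back. The four plates lie 97 mm apart, in order of size, on one steel rail 404 x 130 mm; drip pan 75 mm below their tops.
- opening_medium: Fixed plate with the second smallest round opening, 58 mm across, right through. Plate 124 x 95 x 6 mm, top 92 mm above the worktop. Origin: centre of the opening at the plate's underside, z up; y along the rail to the next smaller opening, x to its back. The four plates lie 97 mm apart, in order of size, on one steel rail 404 x 130 mm; drip pan 75 mm below their tops.
- opening_large: Fixed plate with the second largest round opening, 68 mm across, right through. Plate 124 x 95 x 6 mm, top 92 mm above the worktop. Origin: centre of the opening at the plate's underside, z up; y along the rail to the next smaller opening, x to its back. The four plates lie 97 mm apart, in order of size, on one steel rail 404 x 130 mm; drip pan 75 mm below their tops.
- opening_extra_large: Fixed plate with the largest round opening, 78 mm across, right through. Plate 124 x 95 x 6 mm, top 92 mm above the worktop. Origin: centre of the opening at the plate's underside, z up; y along the rail to the next smaller opening, x to its back. The four plates lie 97 mm apart, in order of size, on one steel rail 404 x 130 mm; drip pan 75 mm below their tops.
- vanilla_jar: Standing glass spice jar with red cap and red and cream label, 45 mm across, 106 mm tall. Not to be moved. Origin: centre of its underside; z up. It stands behind the pots. (Keep clear too of the tall tray trolley at the left end of the worktop, y over 0.5 m, near where some arms start, and of the sealer behind the rail, x over 0.74 m, up to 220 mm high.)
- cinnamon_jar: Standing glass spice jar with red cap and green and cream label, 45 mm across, 106 mm tall. Not to be moved. Origin: centre of its underside; z up. It stands at the front of the worktop.

How it is judged:
By the outcome, as a careful person would: the job done as asked, in the order asked, and still so for the second after the job is handed in, with the robot touching nothing.
It also fails if it takes over 115 s, if anything falls off the work surface, if the arm or the gripper's body presses on something with over 40 N, if the wrist force passes 120 N, or if a joint passes its speed limit or range.

## Working session

There is one attempt and no reset: what is moved stays moved. The work goes in short steps, Python scripts to look and compute and a tool call to move; the robot and the scene stay as the last step left them, time stands still between calls to the robot, and variables do not carry over. Pictures are saved under pics/ and viewed, at most 14 in all, crops included, and the job is handed in when it is done.

```bash
ls; mkdir -p pics; python3 - <<'E'
from station import manip, imaging, ticket
import cv2,numpy as np
for n in("top","side"):
    s=imaging.snapshot(n); np.savez(f"pics/{n}0.npz",**s)
    cv2.imwrite(f"pics/{n}0.png",s["pixels"][:,:,::-1])
    print(n,s["fov_y"],s["cx"],s["cy"],s["R"].round(3).tolist(),s["t"], (-s["R"].T@s["t"]).round(3),(s["range_z"]>0).mean())
st=manip.sense();print(st["t"],st["tcp_pos"],st["tool_rot"],st["finger_gap"])
E
```

```text
pics
station.py
top 57.05775981862367 252.91347591773862 187.9151297520106 [[-0.012, -1.0, 0.008], [-0.985, 0.01, -0.174], [0.174, -0.01, -0.985]] [-0.00618063  0.5402396   1.12519635] [ 3.360e-01 -1.000e-03  1.202e+00] 0.9958852132161459
side 51.309279968998474 252.8168598368936 193.73672861507498 [[0.87, -0.492, -0.016], [-0.283, -0.475, -0.833], [0.403, 0.73, -0.553]] [-0.48429051  0.22374618  0.81600983] [ 0.156 -0.728  0.63 ] 0.9959971110026041
0.1 [0.1920187  0.59414761 0.25242472] [ 1.55745809e-01  9.87796676e-01 -9.33388149e-04 -3.15106574e-04] 0.9990583710141907
```

View pics/top0.png

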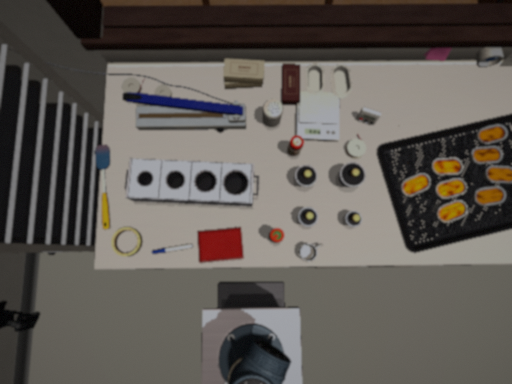

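View pics/side0.png

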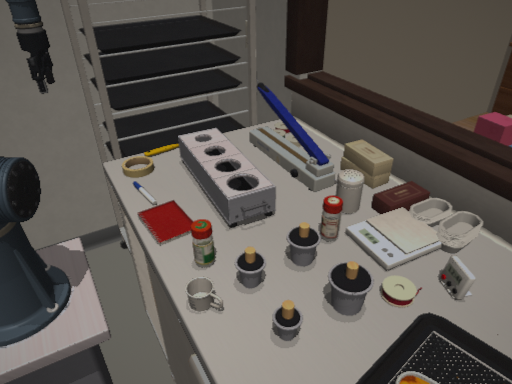

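Top view: openings lie at about (145,178), (175,180), (205,181) and (236,182). The knobs are at (305,175) large, (350,175) XL, (307,216) medium and (353,219) small. The jars are at (296,145) and (276,235). The side view shows the same pots with knobs at about (304,231), (352,270), (250,255) and (288,308), and the openings from (203,139) to (243,183).

```bash
cat > h.py <<'E'
import numpy as np,cv2
def load(n): return dict(np.load(f"pics/{n}.npz"))
def ray(s,u,v):
    f=192/np.tan(np.radians(s["fov_y"])/2)
    d=s["R"].T@np.array([(u-s["cx"])/f,(v-s["cy"])/f,1]); return -s["R"].T@s["t"],d
def plane(s,u,v,z):
    c,d=ray(s,u,v); return c+d*(z-c[2])/d[2]
def tri(s1,p1,s2,p2):
    a,d=ray(s1,*p1);b,e=ray(s2,*p2);d=d/np.linalg.norm(d);e=e/np.linalg.norm(e)
    k=np.linalg.lstsq(np.c_[d,-e],b-a,rcond=None)[0];P,Q=a+k[0]*d,b+k[1]*e
    return (P+Q)/2,np.linalg.norm(P-Q)
def blobs(mask,amin=8,amax=3000):
    n,l,st,c=cv2.connectedComponentsWithStats(mask.astype(np.uint8))
    return [(c[i].round(1).tolist(),st[i].tolist(),l==i) for i in range(1,n) if amin<st[i,4]<amax]
def cloud(s):
    v,u=np.mgrid[:384,:512];f=192/np.tan(np.radians(s["fov_y"])/2);z=s["range_z"]
    p=np.stack([(u-s["cx"])/f*z,(v-s["cy"])/f*z,z],-1)-s["t"]; return p@s["R"]
E
python3 - <<'E'
from h import *
W={"top":(slice(155,235),slice(285,370)),"side":(slice(215,325),slice(230,380))}
H={"top":(slice(155,210),slice(125,260)),"side":(slice(125,220),slice(178,275))}
for n in W:
    s=load(n+"0");im=s["pixels"];hsv=cv2.cvtColor(im,cv2.COLOR_RGB2HSV);C=cloud(s)
    m=np.zeros(im.shape[:2],bool);wood=(hsv[...,0]>8)&(hsv[...,0]<32)&(hsv[...,1]>80)&(hsv[...,2]>70);m[W[n]]=wood[W[n]]
    for c,st,b in blobs(m):
        P=C[b];print(n,"knob",c,st,P[P[:,2]>P[:,2].max()-.004].mean(0).round(4),P[:,2].max().round(4))
    m=np.zeros(im.shape[:2],bool);bl=im.max(2)<60;m[W[n]]=bl[W[n]]
    for c,st,b in blobs(m,30): print(n,"lid",c,st)
    m[:]=0;dk=im.max(2)<110;m[H[n]]=dk[H[n]]
    for c,st,b in blobs(m,40): print(n,"hole",c,st)
    o=np.hstack([cv2.resize(im[W[n]],None,fx=4,fy=4)])
s=load("top0")["pixels"];t=load("side0")["pixels"]
a=cv2.resize(s[150:235,120:375],(780,260),interpolation=2);b=cv2.resize(t[125:330,170:385],(336,320))
cv2.imwrite("pics/c0.png",a[:,:,::-1]);cv2.imwrite("pics/c1.png",cv2.resize(t[125:330,170:385],(600,572),interpolation=2)[:,:,::-1])
E
```

```text
top knob [307.5, 173.0] [304, 169, 8, 9, 56] [ 0.5795 -0.1851  0.1011] 0.104
top knob [355.5, 171.7] [352, 168, 8, 8, 53] [ 0.5796 -0.3387  0.1088] 0.1116
top knob [309.2, 215.2] [306, 211, 8, 9, 52] [ 0.4449 -0.189   0.0926] 0.0948
top knob [355.6, 217.6] [353, 214, 7, 8, 43] [ 0.4378 -0.3368  0.0839] 0.0863
top lid [351.9, 174.3] [343, 164, 20, 20, 265]
top lid [305.4, 175.8] [298, 167, 17, 17, 177]
top lid [306.5, 216.9] [301, 210, 15, 14, 98]
top lid [351.1, 218.5] [348, 213, 9, 11, 47]
top hole [144.6, 178.1] [137, 171, 16, 15, 187]
top hole [174.9, 179.4] [166, 171, 19, 18, 269]
top hole [205.1, 180.9] [195, 171, 22, 21, 364]
top hole [235.3, 182.2] [223, 170, 25, 25, 481]
top hole [190.4, 201.7] [129, 198, 123, 9, 448]
side knob [303.9, 229.4] [300, 222, 10, 16, 129] [ 0.5776 -0.1884  0.0994] 0.1021
side knob [249.5, 254.5] [245, 247, 10, 17, 148] [ 0.4425 -0.1912  0.0914] 0.0939
side knob [351.9, 269.4] [347, 261, 12, 18, 177] [ 0.5778 -0.3397  0.1072] 0.1096
side knob [287.6, 308.9] [282, 300, 12, 19, 193] [ 0.4348 -0.3408  0.0829] 0.0849
side lid [233.7, 224.4] [230, 222, 8, 6, 33]
side lid [303.2, 237.7] [289, 228, 29, 18, 329]
side lid [292.0, 251.7] [290, 245, 6, 16, 62]
side lid [250.0, 262.8] [237, 254, 27, 17, 273]
side lid [350.3, 278.9] [331, 264, 40, 28, 710]
side lid [259.2, 277.4] [258, 271, 4, 13, 34]
side lid [241.3, 277.0] [240, 272, 4, 11, 31]
side lid [334.8, 295.8] [331, 285, 12, 23, 142]
side lid [287.2, 318.0] [276, 308, 24, 17, 232]
side hole [208.8, 128.0] [178, 125, 76, 11, 422]
side hole [266.5, 133.8] [257, 128, 18, 14, 75]
side hole [262.0, 146.4] [249, 133, 26, 28, 260]
side hole [202.7, 138.1] [195, 135, 16, 7, 79]
side hole [228.8, 193.5] [178, 137, 97, 83, 2361]
side hole [214.3, 150.9] [204, 146, 21, 10, 146]
side hole [227.5, 165.7] [215, 160, 26, 12, 239]
side hole [242.4, 182.6] [227, 175, 32, 16, 392]
side hole [183.1, 212.7] [178, 206, 13, 14, 43]
```

View pics/c1.png

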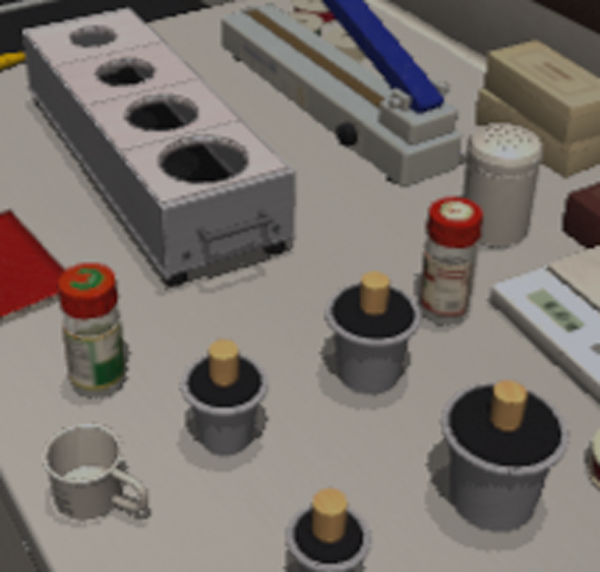

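View pics/c0.png

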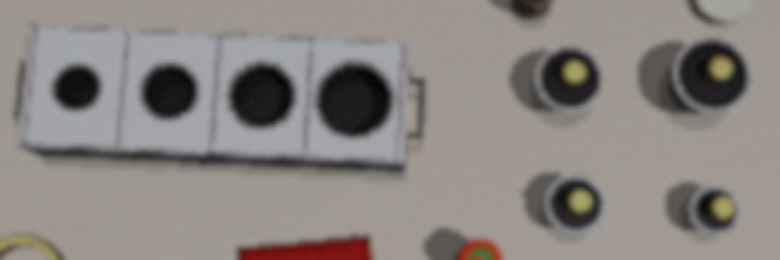

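Crops: c1 shows the side view, with the openings from the smallest at (92,37) to the XL at (204,160), and the pots with pale knob tops. c0 shows the top view, with round dark openings at (77,88), (169,91), (262,96) and (354,100). Next I'll work out the opening centres.

```bash
python3 - <<'E'
from h import *
T=load("top0");S=load("side0")
# hole rims: dark vs white plate -> contour -> ellipse
def ell(s,cs,thr,r):
    g=cv2.cvtColor(s["pixels"],cv2.COLOR_RGB2GRAY);out=[]
    for c in cs:
        m=(g<thr).astype(np.uint8);n,l=cv2.connectedComponents(m)
        lab=l[int(round(c[1])),int(round(c[0]))];b=(l==lab).astype(np.uint8)
        k=cv2.findContours(b,cv2.RETR_EXTERNAL,cv2.CHAIN_APPROX_NONE)[0][0]
        out.append(cv2.fitEllipse(cv2.convexHull(k)if len(cv2.convexHull(k))>5 else k))
    return out
tc=[(144.6,178.1),(174.9,179.4),(205.1,180.9),(235.3,182.2)];sc=[(202.7,138.1),(214.3,150.9),(227.5,165.7),(242.4,182.6)]
A=ell(T,tc,115,0);B=ell(S,sc,115,0);Ps=[]
for a,b in zip(A,B):
    p,e=tri(T,a[0],S,b[0]);pt=plane(T,*a[0],.092);ps=plane(S,*b[0],.092);Ps.append((pt+ps)/2)
    print("hole tri",p.round(4),e.round(4),"top",pt[:2].round(4),"side",ps[:2].round(4),"axes",np.round(a[1],1),np.round(b[1],1))
print(np.diff(Ps,axis=0).round(4).tolist())
C=cloud(T)[155:205,130:255].reshape(-1,3);print("plate z",np.median(C[(C[:,2]>.06)][:,2]))
C=cloud(S)[125:200,180:270].reshape(-1,3);w=S["pixels"][125:200,180:270].reshape(-1,3).min(1)>150;print("plate z side",np.median(C[w][:,2]))
# knob: triangulate top-face centres (z slab in depth picks the face)
for k,(u,v,x,y) in {"large":(307.5,173,303.9,229.4),"medium":(309.2,215.2,249.5,254.5),"xl":(355.5,171.7,351.9,269.4),"small":(355.6,217.6,287.6,308.9)}.items():
    print(k,tri(T,(u,v),S,(x,y)))
for n,s in(("top",T),("side",S)):
    im=s["pixels"].astype(int);m=(im[...,0]>120)&(im[...,1]<60)&(im[...,2]<70)
    for c,st,b in blobs(m,10,900):
        P=cloud(s)[b];print(n,"red",c,st[4],np.median(P,0).round(3),P[:,2].max().round(3))
E
```

```text
hole tri [0.5681 0.3339 0.0929] 0.0019 top [0.5674 0.3345] side [0.5698 0.3355] axes [14.4 16. ] [ 7.  16.3]
hole tri [0.5628 0.2373 0.0923] 0.0016 top [0.5621 0.2376] side [0.5639 0.2378] axes [18.2 18.7] [ 9.5 21. ]
hole tri [0.5575 0.1406 0.0919] 0.001 top [0.557  0.1408] side [0.558  0.1405] axes [21.4 22.1] [12.6 26.1]
hole tri [0.552  0.0437 0.0918] 0.0013 top [0.5514 0.0439] side [0.5525 0.0433] axes [24.5 25.2] [17.  31.9]
[[-0.0056, -0.0973, 0.0], [-0.0055, -0.0971, 0.0], [-0.0055, -0.097, 0.0]]
plate z 0.09202450718866349
plate z side 0.09303882988972151
large (array([ 0.57937737, -0.18854246,  0.08671461]), np.float64(0.0020990818993420115))
medium (array([ 0.44352479, -0.19023322,  0.0780504 ]), np.float64(0.001821436717046567))
xl (array([ 0.57963861, -0.3411679 ,  0.0964554 ]), np.float64(0.0028518418401817206))
small (array([ 0.43556655, -0.34057733,  0.07119236]), np.float64(0.00022450213140754556))
top red [295.2, 144.9] 19 [ 0.666 -0.149  0.106] 0.109
top red [273.2, 236.5] 43 [ 0.376 -0.072  0.106] 0.11
side red [333.0, 201.1] 80 [ 0.678 -0.16   0.107] 0.109
```

Careful with the scale: shifts go in shares of 0.75 m and turns go in shares of 4 rad. That gives: -0.398 m / 0.75 = -0.5307, -0.391 m / 0.75 = -0.5213, -0.313 rad / 4 = -0.0783.

pendant --motion '[[[-0.2093,-0.1773,-0.0627,-0.025,1],[-0.2093,-0.1773,-0.0627,-0.05,1],[-0.2093,-0.1773,-0.0627,-0.0783,1],[-0.2093,-0.1773,-0.0627,-0.0783,1],[-0.2093,-0.1773,-0.0627,-0.0783,1],[-0.2093,-0.1773,-0.0627,-0.0783,1],[-0.5307,-0.5213,-0.0627,-0.0783,1],[-0.5307,-0.5213,-0.0627,-0.0783,1],[-0.5307,-0.5213,-0.0627,-0.0783,1],[-0.5307,-0.5213,-0.0627,-0.0783,1],[-0.5307,-0.5213,-0.0627,-0.0783,1],[-0.5307,-0.5213,-0.0627,-0.0783,0.6],[-0.5307,-0.5213,-0.0627,-0.0783,0.6],[-0.5307,-0.5213,-0.0627,-0.0783,0.6],[-0.5307,-0.5213,-0.0627,-0.0783,0.6],[-0.5307,-0.5213,-0.0627,-0.0783,0.6]]]' --squeeze 40

```text
t: 1.7
tcp_pos: [0.4499, 0.1018, 0.2997]
tool_rot: [-0.001, 1.0, 0.0, -0.001]
force: [-0.0, 0.5, 0.3]
finger_gap: 0.6
gripper_force: 0.0
```

```bash
python3 -c "
from station import manip, imaging, ticket
s=manip.sense();print(s['tcp_pos'],s['tool_rot'],s['q'],s['finger_gap'])"
```

```text
[0.44986526 0.10181483 0.2997343 ] [-9.41301683e-04  9.99999022e-01  4.71276990e-04 -9.20535451e-04] [-2.10198642e-02  2.44772132e-01  1.76657000e+00  9.96229202e-04
  1.13211204e+00 -1.59412278e+00] 0.6001878094375734
```

To row units: -0.441 m / 0.75 = -0.588, 0.1 m / 0.75 = 0.1333.

pendant --motion '[[[0.0187,-0.588,0.1333,0,0.6],[0.0187,-0.588,0.1333,0,0.6],[0.0187,-0.588,0.1333,0,0.6],[0.0187,-0.588,0.1333,0,0.6],[0.0187,-0.588,0.1333,0,0.6],[0.0187,-0.588,0.1333,0,0.6],[0.0187,-0.588,0.1333,0,0.6],[0.0187,-0.588,0.1333,0,0.6],[0.0187,-0.588,0.1333,0,0.6],[0.0187,-0.588,0.1333,0,0.6],[0.0187,-0.588,0.1333,0,0.6],[0.0187,-0.588,0.1333,0,0.6],[0.0187,-0.588,0.1333,0,0.6]]]'

```text
t: 3.0
tcp_pos: [0.4373, -0.3382, 0.2006]
tool_rot: [-0.002, 1.0, 0.0, -0.0]
force: [0.3, -0.2, 0.5]
finger_gap: 0.599
gripper_force: 0.0
```

To row units: 0.12 m / 0.75 = 0.16, -0.001 m / 0.75 = -0.0013.

pendant --motion '[[[0.0013,-0.0013,0.0533,0,0.6],[0.0013,-0.0013,0.1067,0,0.6],[0.0013,-0.0013,0.1333,0,0.6],[0.0013,-0.0013,0.1467,0,0.6],[0.0013,-0.0013,0.16,0,0.6],[0.0013,-0.0013,0.16,0,0.6],[0.0013,-0.0013,0.16,0,0.6],[0.0013,-0.0013,0.16,0,0.2],[0.0013,-0.0013,0.16,0,0.1],[0.0013,-0.0013,0.16,0,0.1],[0.0013,-0.0013,0.16,0,0.1],[0.0013,-0.0013,0.16,0,0.1],[0.0013,-0.0013,0.16,0,0.1],[0.0013,-0.0013,0.16,0,0.1],[0.0013,-0.0013,0.16,0,0.1]]]' --squeeze 50

```text
t: 4.5
tcp_pos: [0.436, -0.3417, 0.0813]
tool_rot: [0.0, 1.0, -0.0, 0.0]
force: [-0.0, 1.6, 6.3]
finger_gap: 0.232
gripper_force: 48.8
```

To row units: -0.17 m / 0.75 = -0.2267, -0.16 m / 0.75 = -0.2133.

pendant --motion '[[[0,0,-0.0267,0,0.1],[0,0,-0.0667,0,0.1],[0,0,-0.1067,0,0.1],[0,0,-0.1467,0,0.1],[0,0,-0.1867,0,0.1],[0,0,-0.2133,0,0.1],[0,0,-0.2267,0,0.1],[0,0,-0.2267,0,0.1],[0,0,-0.2267,0,0.1]]]'

```text
t: 5.4
tcp_pos: [0.4352, -0.3413, 0.2493]
tool_rot: [-0.0, 1.0, 0.001, -0.001]
force: [0.6, -0.6, -1.9]
finger_gap: 0.235
gripper_force: 49.3
```

```bash
python3 - <<'E'
from station import manip, imaging, ticket
import cv2,numpy as np
im=imaging.snapshot("side")["pixels"]
cv2.imwrite("pics/l1.png",im[150:340,200:440,::-1])
E
```

```text
(no output)
```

View pics/l1.png

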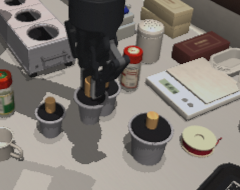

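The pot hangs upright in the jaws, knob at (92,85) in the crop. Now I'll carry it to the rail.

To row units: 0.675 m / 0.75 = 0.9, -0.133 m / 0.75 = -0.1773.

pendant --motion '[[[-0.0053,0.0267,0,0,0.1],[-0.016,0.08,0,0,0.1],[-0.0267,0.1333,0,0,0.1],[-0.0373,0.1867,0,0,0.1],[-0.048,0.24,0,0,0.1],[-0.06,0.3,0,0,0.1],[-0.0707,0.36,0,0,0.1],[-0.0827,0.42,0,0,0.1],[-0.0947,0.48,0,0,0.1],[-0.1067,0.54,0,0,0.1],[-0.1187,0.6,0,0,0.1],[-0.1307,0.66,0,0,0.1],[-0.1427,0.72,0,0,0.1],[-0.1533,0.7733,0,0,0.1],[-0.1627,0.8267,0,0,0.1],[-0.172,0.8667,0,0,0.1],[-0.1773,0.8933,0,0,0.1],[-0.1773,0.9,0,0,0.1],[-0.1773,0.9,0,0,0.1],[-0.1773,0.9,0,0,0.1]]]'

```text
t: 7.45
tcp_pos: [0.568, 0.3319, 0.2493]
tool_rot: [0.0, 1.0, -0.001, -0.001]
force: [0.2, -0.5, -2.1]
finger_gap: 0.231
gripper_force: 49.4
```

```bash
cat > seen.py <<'E'
from station import manip, imaging, ticket
import sys
from h import *
# held/placed pot vs opening: rim top centre by lid/rim seen from both views
for n in("top","side"):
    s=imaging.snapshot(n);np.savez(f"pics/{n}{sys.argv[1]}.npz",**s)
    x0,x1,y0,y1=map(int,sys.argv[2:6]) if n=="top" else map(int,sys.argv[6:10])
    cv2.imwrite(f"pics/{n}{sys.argv[1]}.png",cv2.resize(s["pixels"][y0:y1,x0:x1,::-1],None,fx=4,fy=4,interpolation=2))
s=manip.sense();print(s["t"],s["tcp_pos"].round(4) if hasattr(s["tcp_pos"],"round") else s["tcp_pos"],s["force"])
E
python3 seen.py a 110 270 110 220 170 300 60 210
```

```text
7.55 [0.5684 0.3317 0.25  ] [ 0.4842114  -0.40564347 -1.77259752]
```

View pics/sidea.png

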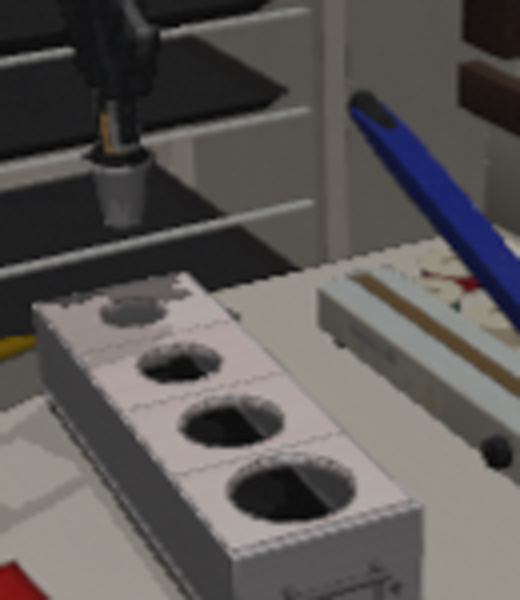

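The pot is upright over the small opening (pot foot at (120,222), opening at (133,310) in the crop). I'll lower it while watching the force.

To row units: 0.11 m / 0.75 = 0.1467, 0.002 m / 0.75 = 0.0027.

pendant --motion '[[[0,0.0027,0.04,0,0.1],[0,0.0027,0.0733,0,0.1],[0,0.0027,0.0933,0,0.1],[0,0.0027,0.1067,0,0.1],[0,0.0027,0.1173,0,0.1],[0,0.0027,0.128,0,0.1],[0,0.0027,0.1333,0,0.1],[0,0.0027,0.1387,0,0.1],[0,0.0027,0.1427,0,0.1],[0,0.0027,0.1467,0,0.1],[0,0.0027,0.1467,0,0.1]]]'

```text
t: 8.65
tcp_pos: [0.5685, 0.3352, 0.1401]
tool_rot: [-0.0, 1.0, -0.0, -0.0]
force: [0.3, -0.2, -1.7]
finger_gap: 0.232
gripper_force: 49.3
```

To row units: 0.012 m / 0.75 = 0.016, 0.011 m / 0.75 = 0.0147.

pendant --motion '[[[0,-0.0013,0.004,0,0.1],[0,-0.0013,0.008,0,0.1],[0,-0.0013,0.012,0,0.1],[0,-0.0013,0.0147,0,0.1],[0,-0.0013,0.016,0,0.1],[0,-0.0013,0.016,0,0.1]]]'

```text
t: 9.25
tcp_pos: [0.5685, 0.3342, 0.1281]
tool_rot: [-0.0, 1.0, -0.0, -0.0]
force: [-0.2, 0.3, -2.4]
finger_gap: 0.234
gripper_force: 49.3
```

No contact yet; I'll ease down until the rim seats.

To row units: 0.0025 m / 0.75 = 0.0033, 0.002 m / 0.75 = 0.0027.

pendant --motion '[[[0,0,0.0013,0,0.1],[0,0,0.002,0,0.1],[0,0,0.0027,0,0.1],[0,0,0.0033,0,0.1],[0,0,0.0033,0,0.1]]]'

```text
t: 9.75
tcp_pos: [0.5689, 0.3344, 0.1275]
tool_rot: [-0.0, 1.0, 0.0, 0.001]
force: [-1.9, -0.7, 7.1]
finger_gap: 0.227
gripper_force: 49.7
```

Contact is at the expected height. I'll release and look.

To row units: -0.525 m / 0.75 = -0.7, -0.25 m / 0.75 = -0.3333.

pendant --motion '[[[0,0,0,0,0.35],[0,0,0,0,0.55],[0,0,0,0,0.55],[0,0,-0.0133,0,0.55],[0,0,-0.0533,0,0.55],[0,0,-0.1067,0,0.55],[0,0,-0.16,0,0.55],[0,-0.0667,-0.1733,0,0.6],[0.0133,-0.1333,-0.1733,0,0.6],[0.0267,-0.2,-0.1733,0,0.6],[0.0533,-0.2667,-0.1733,0,0.6],[0.0667,-0.3333,-0.1733,0,0.6],[0.0933,-0.4,-0.1733,0,0.6],[0.12,-0.4667,-0.1733,0,0.6],[0.1467,-0.5333,-0.1733,0,0.6],[0.1667,-0.6,-0.1733,0,0.6],[0.1667,-0.6667,-0.16,0,0.6],[0.1667,-0.7,-0.1333,0,0.6],[0.1667,-0.7,-0.12,0,0.6],[0.1667,-0.7,-0.12,0,0.6]]]'

```text
t: 11.75
tcp_pos: [0.4426, -0.1913, 0.2147]
tool_rot: [0.001, 1.0, 0.001, -0.001]
force: [0.2, 0.5, 0.1]
finger_gap: 0.602
gripper_force: 0.0
```

```bash
python3 seen.py b 110 270 140 220 170 300 100 220
```

```text
11.85 [ 0.4435 -0.1899  0.216 ] [ 0.02838402 -0.40307674 -0.50617935]
```

View pics/sideb.png

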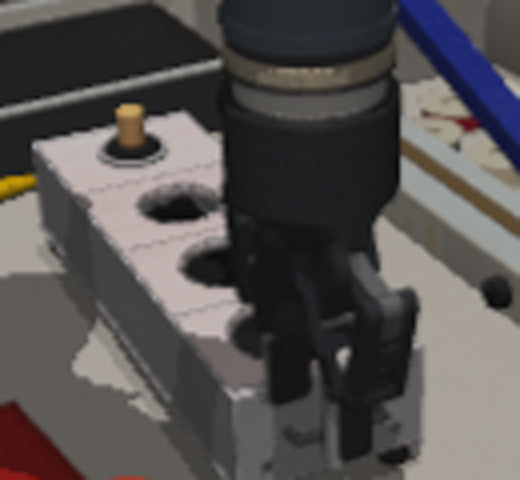

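The small pot is seated flush, rim at (132,150) and knob at (130,125). On to the medium pot.

To row units: 0.126 m / 0.75 = 0.168, 0.12 m / 0.75 = 0.16.

pendant --motion '[[[0,0,0.0533,0,0.6],[0,0,0.1067,0,0.6],[0,0,0.14,0,0.6],[0,0,0.16,0,0.6],[0,0,0.168,0,0.6],[0,0,0.168,0,0.6],[0,0,0.168,0,0.2],[0,0,0.168,0,0.1],[0,0,0.168,0,0.1],[0,0,0.168,0,0.1],[0,0,0.168,0,0.1],[0,0,0.168,0,0.1],[0,0,0.168,0,0.1]]]' --squeeze 50

```text
t: 13.15
tcp_pos: [0.4442, -0.1907, 0.091]
tool_rot: [0.0, 1.0, -0.0, 0.001]
force: [0.4, 3.0, 6.4]
finger_gap: 0.23
gripper_force: 48.9
```

pendant --motion '[[[0,0,-0.0267,0,0.1],[0,0,-0.0667,0,0.1],[0,0,-0.12,0,0.1],[0,0,-0.1733,0,0.1],[0,0,-0.2067,0,0.1],[-0.0067,0.0267,-0.2133,0,0.1],[-0.02,0.08,-0.2133,0,0.1],[-0.0373,0.1333,-0.2133,0,0.1],[-0.0533,0.1933,-0.2133,0,0.1],[-0.0707,0.2533,-0.2133,0,0.1],[-0.088,0.3133,-0.2133,0,0.1],[-0.104,0.3733,-0.2133,0,0.1],[-0.12,0.4333,-0.2133,0,0.1],[-0.136,0.4867,-0.2133,0,0.1],[-0.1493,0.5333,-0.2133,0,0.1],[-0.1573,0.56,-0.2133,0,0.1],[-0.1587,0.5707,-0.2133,0,0.1],[-0.1587,0.5707,-0.2133,0,0.1],[-0.1587,0.5707,-0.2133,0,0.1],[-0.1587,0.5707,-0.2133,0,0.1]]]'

```text
t: 15.15
tcp_pos: [0.5622, 0.2357, 0.2498]
tool_rot: [0.001, 1.0, -0.0, -0.0]
force: [-0.4, -0.7, -2.2]
finger_gap: 0.228
gripper_force: 49.6
```

```bash
python3 seen.py c 110 270 110 220 170 300 60 210
```

```text
15.25 [0.5625 0.2359 0.2499] [ 0.31664687 -0.72402797 -1.91153549]
```

View pics/sidec.png

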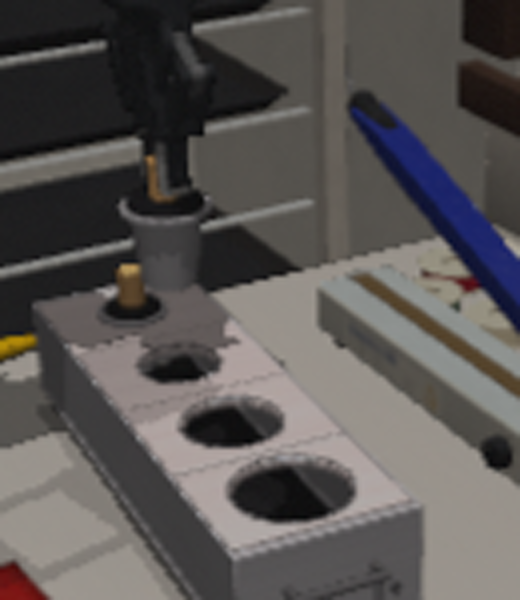

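The medium pot is upright above its opening, foot at (168,285) and opening at (180,362) in the crop. Lowering it.

To row units: 0.118 m / 0.75 = 0.1573, 0.117 m / 0.75 = 0.156.

pendant --motion '[[[-0.0013,0.0013,0.04,0,0.1],[-0.0013,0.0013,0.0733,0,0.1],[-0.0013,0.0013,0.0933,0,0.1],[-0.0013,0.0013,0.1067,0,0.1],[-0.0013,0.0013,0.1173,0,0.1],[-0.0013,0.0013,0.128,0,0.1],[-0.0013,0.0013,0.136,0,0.1],[-0.0013,0.0013,0.1427,0,0.1],[-0.0013,0.0013,0.148,0,0.1],[-0.0013,0.0013,0.1533,0,0.1],[-0.0013,0.0013,0.156,0,0.1],[-0.0013,0.0013,0.1573,0,0.1],[-0.0013,0.0013,0.1573,0,0.1]]]'

```text
t: 16.55
tcp_pos: [0.5637, 0.2382, 0.1318]
tool_rot: [-0.0, 1.0, 0.0, 0.0]
force: [-0.2, -0.7, -0.5]
finger_gap: 0.229
gripper_force: 49.6
```

To row units: 0.004 m / 0.75 = 0.0053, 0.0035 m / 0.75 = 0.0047.

pendant --motion '[[[0,-0.0007,0.0013,0,0.1],[0,-0.0007,0.0027,0,0.1],[0,-0.0007,0.004,0,0.1],[0,-0.0007,0.0047,0,0.1],[0,-0.0007,0.0053,0,0.1],[0,-0.0007,0.0053,0,0.1]]]'

```text
t: 17.15
tcp_pos: [0.5638, 0.2378, 0.1291]
tool_rot: [-0.0, 1.0, 0.0, 0.0]
force: [-2.1, 0.3, 5.4]
finger_gap: 0.232
gripper_force: 50.1
```

To row units: -0.4255 m / 0.75 = -0.5673, -0.13 m / 0.75 = -0.1733.

pendant --motion '[[[0,0,0,0,0.35],[0,0,0,0,0.55],[0,0,0,0,0.55],[0,0,-0.0133,0,0.55],[0,0,-0.0533,0,0.55],[0,0,-0.1067,0,0.55],[0,0,-0.1467,0,0.55],[0,-0.04,-0.16,0,0.6],[0,-0.1067,-0.16,0,0.6],[0,-0.1733,-0.16,0,0.6],[-0.0067,-0.24,-0.16,0,0.6],[-0.0133,-0.3067,-0.16,0,0.6],[-0.02,-0.3733,-0.16,0,0.6],[-0.02,-0.44,-0.16,0,0.6],[-0.02,-0.5067,-0.1467,0,0.6],[-0.02,-0.5467,-0.1333,0,0.6],[-0.02,-0.5673,-0.12,0,0.6],[-0.02,-0.5673,-0.12,0,0.6],[-0.02,-0.5673,-0.12,0,0.6],[-0.02,-0.5673,-0.12,0,0.6]]]'

```text
t: 19.15
tcp_pos: [0.5789, -0.1858, 0.2183]
tool_rot: [-0.001, 1.0, 0.0, 0.0]
force: [-0.7, 0.7, 0.3]
finger_gap: 0.595
gripper_force: 0.0
```

```bash
python3 seen.py d 110 270 140 220 170 300 100 220
```

```text
19.25 [ 0.5791 -0.186   0.2185] [-0.39560073  0.15846689  0.2765017 ]
```

View pics/sided.png

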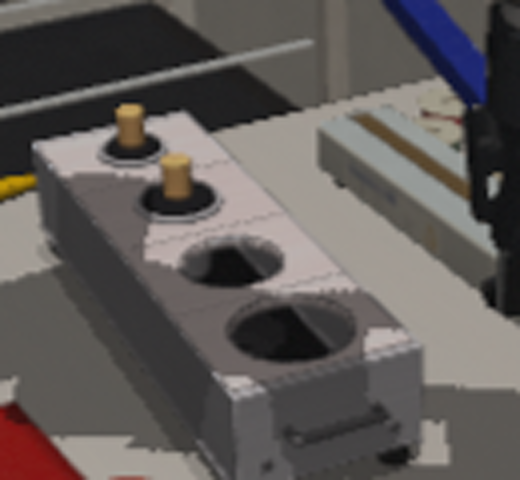

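Both pots sit flush, rims at (132,150) and (178,200). Now the large pot.

To row units: 0.1205 m / 0.75 = 0.1607, -0.0015 m / 0.75 = -0.002.

pendant --motion '[[[0,-0.002,0.0533,0,0.6],[0,-0.002,0.1067,0,0.6],[0,-0.002,0.1333,0,0.6],[0,-0.002,0.1533,0,0.6],[0,-0.002,0.1607,0,0.6],[0,-0.002,0.1607,0,0.6],[0,-0.002,0.1607,0,0.2],[0,-0.002,0.1607,0,0.1],[0,-0.002,0.1607,0,0.1],[0,-0.002,0.1607,0,0.1],[0,-0.002,0.1607,0,0.1],[0,-0.002,0.1607,0,0.1],[0,-0.002,0.1607,0,0.1]]]' --squeeze 60

```text
t: 20.55
tcp_pos: [0.5795, -0.1893, 0.0987]
tool_rot: [0.0, 1.0, -0.0, 0.001]
force: [-0.3, 2.4, 6.0]
finger_gap: 0.229
gripper_force: 58.8
```

To row units: 0.33 m / 0.75 = 0.44, -0.155 m / 0.75 = -0.2067.

pendant --motion '[[[0,0,-0.0267,0,0.1],[0,0,-0.0667,0,0.1],[0,0,-0.12,0,0.1],[0,0,-0.1733,0,0.1],[0,0,-0.2,0,0.1],[0,0.02,-0.2067,0,0.1],[0.0053,0.0667,-0.2067,0,0.1],[0.0093,0.12,-0.2067,0,0.1],[0.0133,0.1733,-0.2067,0,0.1],[0.0173,0.2267,-0.2067,0,0.1],[0.0213,0.28,-0.2067,0,0.1],[0.024,0.3333,-0.2067,0,0.1],[0.0267,0.38,-0.2067,0,0.1],[0.0293,0.4133,-0.2067,0,0.1],[0.0293,0.4333,-0.2067,0,0.1],[0.0293,0.44,-0.2067,0,0.1],[0.0293,0.44,-0.2067,0,0.1],[0.0293,0.44,-0.2067,0,0.1],[0.0293,0.44,-0.2067,0,0.1]]]'

```text
t: 22.45
tcp_pos: [0.5569, 0.1394, 0.2522]
tool_rot: [0.001, 1.0, -0.0, -0.0]
force: [0.2, 0.3, -1.2]
finger_gap: 0.225
gripper_force: 59.1
```

```bash
python3 seen.py e 110 270 110 220 170 300 60 210
```

```text
22.55 [0.5569 0.1396 0.2523] [-0.33863495  0.94085828 -2.64714476]
```

View pics/sidee.png

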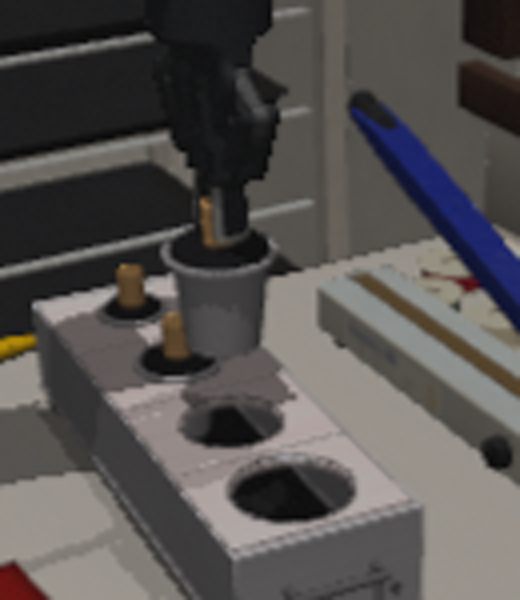

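Upright above its opening (foot (222,350), opening (231,422)). Lowering.

To row units: 0.121 m / 0.75 = 0.1613, 0.12 m / 0.75 = 0.16.

pendant --motion '[[[-0.0007,0.0013,0.04,0,0.1],[-0.0007,0.0013,0.0733,0,0.1],[-0.0007,0.0013,0.0933,0,0.1],[-0.0007,0.0013,0.1067,0,0.1],[-0.0007,0.0013,0.1173,0,0.1],[-0.0007,0.0013,0.128,0,0.1],[-0.0007,0.0013,0.1387,0,0.1],[-0.0007,0.0013,0.1467,0,0.1],[-0.0007,0.0013,0.152,0,0.1],[-0.0007,0.0013,0.1573,0,0.1],[-0.0007,0.0013,0.16,0,0.1],[-0.0007,0.0013,0.1613,0,0.1],[-0.0007,0.0013,0.1613,0,0.1]]]'

```text
t: 23.85
tcp_pos: [0.5572, 0.1417, 0.1313]
tool_rot: [-0.0, 1.0, -0.0, 0.0]
force: [-0.2, 0.2, -0.6]
finger_gap: 0.229
gripper_force: 59.1
```

To row units: 0.0037 m / 0.75 = 0.0049, 0.0035 m / 0.75 = 0.0047.

pendant --motion '[[[0,-0.0013,0.0013,0,0.1],[0,-0.0013,0.0027,0,0.1],[0,-0.0013,0.004,0,0.1],[0,-0.0013,0.0047,0,0.1],[0,-0.0013,0.0049,0,0.1],[0,-0.0013,0.0049,0,0.1]]]'

```text
t: 24.45
tcp_pos: [0.5574, 0.1408, 0.1288]
tool_rot: [-0.0, 1.0, -0.0, 0.0]
force: [-1.9, -0.2, 5.2]
finger_gap: 0.225
gripper_force: 59.5
```

To row units: -0.481 m / 0.75 = -0.6413, -0.34 m / 0.75 = -0.4533.

pendant --motion '[[[0,0,0,0,0.35],[0,0,0,0,0.55],[0,0,0,0,0.55],[0,0,-0.0133,0,0.55],[0,0,-0.0533,0,0.55],[0,0,-0.1067,0,0.55],[0,0,-0.1467,0,0.55],[0,-0.0533,-0.16,0,0.6],[0,-0.12,-0.16,0,0.6],[-0.0067,-0.1867,-0.16,0,0.6],[-0.0133,-0.2533,-0.16,0,0.6],[-0.02,-0.32,-0.16,0,0.6],[-0.0267,-0.3867,-0.16,0,0.6],[-0.0267,-0.4533,-0.16,0,0.6],[-0.028,-0.52,-0.1467,0,0.6],[-0.028,-0.5733,-0.1333,0,0.6],[-0.028,-0.62,-0.12,0,0.6],[-0.0287,-0.6413,-0.12,0,0.6],[-0.0287,-0.6413,-0.12,0,0.6],[-0.0287,-0.6413,-0.12,0,0.6]]]'

```text
t: 26.45
tcp_pos: [0.5788, -0.3391, 0.2182]
tool_rot: [-0.0, 1.0, 0.001, 0.0]
force: [0.7, -0.2, -0.1]
finger_gap: 0.604
gripper_force: 0.0
```

```bash
python3 - <<'E'
from station import manip, imaging, ticket
print(manip.sense()["tcp_pos"])
E
```

```text
[ 0.57882293 -0.33910002  0.2181662 ]
```

To row units: 0.112 m / 0.75 = 0.1493, -0.001 m / 0.75 = -0.0013.

pendant --motion '[[[0,-0.0013,0.0533,0,0.6],[0,-0.0013,0.1,0,0.6],[0,-0.0013,0.1267,0,0.6],[0,-0.0013,0.1427,0,0.6],[0,-0.0013,0.1493,0,0.6],[0,-0.0013,0.1493,0,0.6],[0,-0.0013,0.1493,0,0.2],[0,-0.0013,0.1493,0,0.1],[0,-0.0013,0.1493,0,0.1],[0,-0.0013,0.1493,0,0.1],[0,-0.0013,0.1493,0,0.1],[0,-0.0013,0.1493,0,0.1],[0,-0.0013,0.1493,0,0.1]]]' --squeeze 70

```text
t: 27.75
tcp_pos: [0.5795, -0.3412, 0.1072]
tool_rot: [0.0, 1.0, -0.0, 0.001]
force: [0.0, 1.6, 5.7]
finger_gap: 0.223
gripper_force: 68.4
```

To row units: 0.385 m / 0.75 = 0.5133, -0.15 m / 0.75 = -0.2.

pendant --motion '[[[0,0,-0.0267,0,0.1],[0,0,-0.0667,0,0.1],[0,0,-0.12,0,0.1],[0,0,-0.1733,0,0.1],[0,0,-0.1933,0,0.1],[0,0.02,-0.2,0,0.1],[0.0053,0.0667,-0.2,0,0.1],[0.0093,0.12,-0.2,0,0.1],[0.0133,0.1733,-0.2,0,0.1],[0.0173,0.2267,-0.2,0,0.1],[0.0213,0.28,-0.2,0,0.1],[0.024,0.3333,-0.2,0,0.1],[0.028,0.3867,-0.2,0,0.1],[0.032,0.44,-0.2,0,0.1],[0.0353,0.48,-0.2,0,0.1],[0.0367,0.504,-0.2,0,0.1],[0.0367,0.5133,-0.2,0,0.1],[0.0367,0.5133,-0.2,0,0.1],[0.0367,0.5133,-0.2,0,0.1]]]'

```text
t: 29.65
tcp_pos: [0.5509, 0.0432, 0.255]
tool_rot: [-0.0, 1.0, -0.0, -0.001]
force: [0.6, -0.3, -1.8]
finger_gap: 0.225
gripper_force: 68.9
```

```bash
python3 seen.py f 110 270 110 220 170 300 60 210
```

```text
29.75 [0.5512 0.0426 0.2553] [-0.05088061 -0.22484428 -1.67687009]
```

View pics/sidef.png

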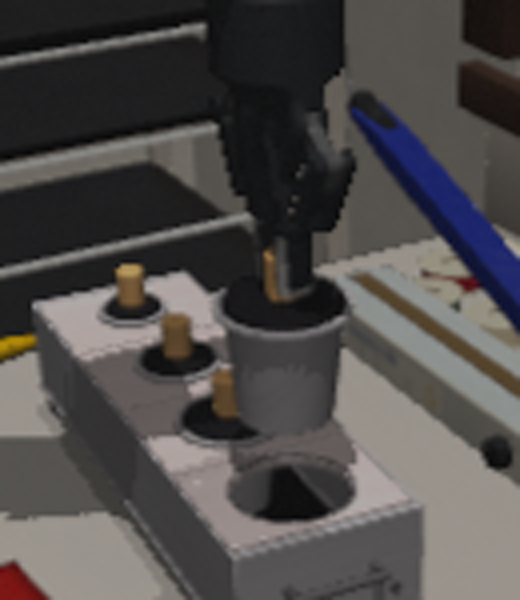

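Three pots are seated, and XL is upright above its opening (foot (285,425), opening (291,487)). Lowering.

To row units: 0.123 m / 0.75 = 0.164, 0.122 m / 0.75 = 0.1627.

pendant --motion '[[[-0.0007,0.0007,0.04,0,0.1],[-0.0007,0.0007,0.0733,0,0.1],[-0.0007,0.0007,0.0933,0,0.1],[-0.0007,0.0007,0.1067,0,0.1],[-0.0007,0.0007,0.1173,0,0.1],[-0.0007,0.0007,0.128,0,0.1],[-0.0007,0.0007,0.1387,0,0.1],[-0.0007,0.0007,0.148,0,0.1],[-0.0007,0.0007,0.156,0,0.1],[-0.0007,0.0007,0.16,0,0.1],[-0.0007,0.0007,0.1627,0,0.1],[-0.0007,0.0007,0.164,0,0.1],[-0.0007,0.0007,0.164,0,0.1]]]'

```text
t: 31.05
tcp_pos: [0.5518, 0.0442, 0.1327]
tool_rot: [-0.0, 1.0, -0.0, 0.0]
force: [0.6, 0.6, -2.1]
finger_gap: 0.223
gripper_force: 68.9
```

To row units: 0.0045 m / 0.75 = 0.006, 0.004 m / 0.75 = 0.0053.

pendant --motion '[[[0,-0.0007,0.0013,0,0.1],[0,-0.0007,0.0027,0,0.1],[0,-0.0007,0.004,0,0.1],[0,-0.0007,0.0053,0,0.1],[0,-0.0007,0.006,0,0.1],[0,-0.0007,0.006,0,0.1]]]'

```text
t: 31.65
tcp_pos: [0.5518, 0.0438, 0.1291]
tool_rot: [-0.0, 1.0, -0.0, 0.0]
force: [-1.1, 1.8, 5.3]
finger_gap: 0.22
gripper_force: 69.5
```

To row units: -0.27 m / 0.75 = -0.36, -0.24 m / 0.75 = -0.32.

pendant --motion '[[[0,0,0,0,0.35],[0,0,0,0,0.55],[0,0,0,0,0.55],[0,0,-0.0133,0,0.55],[0,0,-0.0533,0,0.55],[0,0,-0.1067,0,0.55],[0,0,-0.16,0,0.55],[0,-0.0533,-0.2,0,0.6],[0,-0.12,-0.2,0,0.6],[0,-0.1867,-0.2,0,0.6],[0,-0.2533,-0.2,0,0.6],[0,-0.32,-0.2,0,0.6],[0,-0.36,-0.2,0,0.6],[0,-0.36,-0.2,0,0.6],[0,-0.36,-0.2,0,0.6]]]'

```text
t: 33.15
tcp_pos: [0.5513, -0.2267, 0.2783]
tool_rot: [0.001, 1.0, 0.0, -0.0]
force: [-0.9, 1.0, -0.6]
finger_gap: 0.602
gripper_force: 0.0
```

```bash
python3 seen.py g 120 310 130 250 170 340 90 240
python3 - <<'E'
from h import *
for n,W in(("topg",(slice(155,210),slice(125,260))),("sideg",(slice(110,200),slice(178,275)))):
    s=load(n);im=s["pixels"];hsv=cv2.cvtColor(im,cv2.COLOR_RGB2HSV);C=cloud(s)
    m=np.zeros(im.shape[:2],bool);m[W]=((hsv[...,0]>8)&(hsv[...,0]<32)&(hsv[...,1]>80)&(hsv[...,2]>70))[W]
    for c,st,b in blobs(m):
        P=C[b];print(n,c,P[P[:,2]>P[:,2].max()-.004].mean(0).round(4),P[:,2].max().round(4))
    im=im.astype(int);m=(im[...,0]>120)&(im[...,1]<60)&(im[...,2]<70)
    for c,st,b in blobs(m,10,900): print("red",c,st[4],np.median(C[b],0).round(3))
E
```

```text
33.25 [ 0.5514 -0.225   0.2782] [-0.5080465   0.31135608 -0.05789788]
topg [142.4, 176.5] [0.5698 0.3322 0.131 ] 0.1333
topg [172.9, 177.9] [0.5642 0.2368 0.1315] 0.1335
topg [203.9, 179.1] [0.5575 0.1428 0.1295] 0.1313
topg [235.0, 180.4] [0.5494 0.0442 0.1303] 0.1331
red [294.4, 145.6] 23 [ 0.666 -0.145  0.105]
sideg [202.2, 130.7] [0.5685 0.3323 0.1294] 0.1318
sideg [267.0, 134.0] [0.7941 0.3224 0.0552] 0.057
sideg [213.7, 143.7] [0.5612 0.2341 0.1288] 0.1305
sideg [226.5, 157.8] [ 0.1562 -0.7275  0.6299] 0.6299
sideg [241.8, 173.9] [ 0.1562 -0.7275  0.6299] 0.6299
red [333.1, 201.2] 77 [ 0.679 -0.16   0.107]
```

View pics/sideg.png

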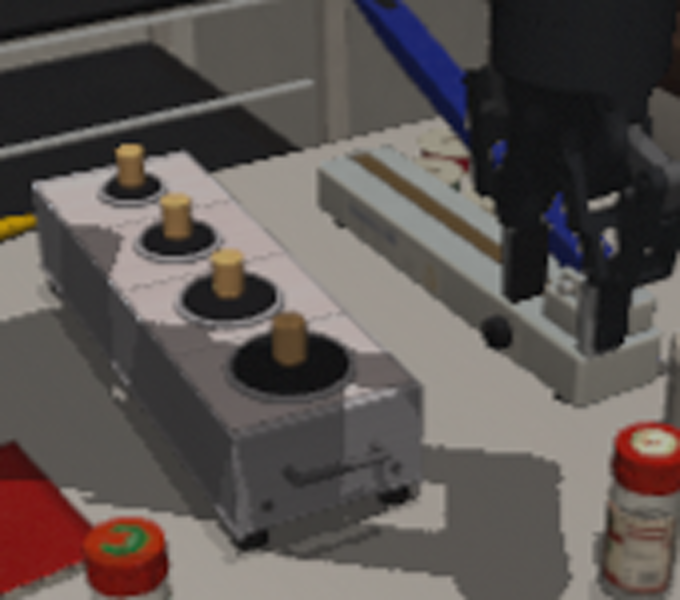

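All four pots sit flush, with rims at (131,190), (178,240), (230,298) and (290,365). Their knob tops are at about 0.129–0.131 m, against the 0.129 m expected when home. The jars are standing and the arm is clear.

```bash
python3 -c "
from station import manip, imaging, ticket
print(ticket.sign_off())"
```

```text
the job is handed in; nothing more can be done
None
```

All four pots hang fully home in their matching openings, placed smallest to largest; the two spice jars were left standing, and the job was handed in at about 33 s.

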